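# Trip the hidden tray catch with the release pin

## Task

The spring tray of the grey parts case is locked shut by a catch inside. Take the release pin from its aluminium stand, reach down through the small bushed hole in the top of the case and gently press the hidden catch until the tray has run all the way out, without forcing the catch against its stop; then put the pin back in its stand, fully home, and let go. Leave the other things on the bench where they lie.

Things in the scene. Friction and masses are not known exactly. Their poses are not given: they have to be found in the camera images.
- case: painted grey sheet-metal parts case, fixed to the bench, 170 x 130 mm, top plate at 111 mm; origin at the centre of its underside, z up, its front (the aluminium tray front) faces its own -x. The tray slides out to the case's -x and may come to 65 mm before the closed front: keep that space free.
- hole (a point): centre of the mouth of the access hole in the case top, 115 mm above the bench, at x = 0, y = +40 mm of the case. Bore 14 mm through the bushing and the 6 mm top plate below it. Straight below the hole, unseen, is the round flat head (22 mm across) of the catch; it is adjustable and lies anywhere from 26 to 62 mm below the mouth, different each time.
- bushing (a point): steel bushing round the access hole, 24 mm across, 4 mm high; this point is the centre of its underside, 111 mm above the bench. The catch below it springs: about 4 N starts it, rising 0.9 N per mm, plus friction; the tray is let go after about 6 mm of travel (9 to 12 N); hard stop at 8 mm. More than 22 N between pin and case bends the catch.
- tray (a joint): how far the tray is out, m: 0 locked, 0.065 all the way out. Once freed a spring (5 to 8 N) drives it out slowly, in about 1.5 s. The catch must be held down all that while: let up early, it drops into the next of three teeth, 18 mm apart (or drags on one), and the tray stops; pressing again frees it.
- tray_lip (a point): middle of the dark finger lip at the top of the tray front, 96 mm above the bench; moves with the tray
- pin: release pin, 90 g, upright in the stand: black round handle 20 mm in diameter (94 to 144 mm above the tip), below it a steel collar 26 mm in diameter (90 to 94 mm), below that a steel shank 8 mm in diameter with a tapered tip. Origin at the tip, z towards the handle. In the stand the collar rests on the stand's top and the tip is 6 mm above the bench.
- pin_tip (a point): the lower end of the pin's shank (same point as the pin's origin)
- stand: aluminium block 56 x 56 mm, 96 mm high, fixed to the bench, with an upright through hole 12 mm in diameter at its centre for the pin; origin at the centre of its underside
- stand_mouth (a point): centre of the mouth of the stand's hole, 96 mm above the bench
- torch: black torch, 36 x 122 mm, lying on the bench; leave it alone
- wrench: open spanner, 30 x 184 mm, lying on the bench; leave it alone
- bolt_1: hex bolt, 60 mm long, lying on the bench; leave it alone
- tape_measure: tape measure, 37 x 80 x 69 mm, standing on the bench; leave it alone. Left of it the room's tube frame stands at y = +0.44 m: its lower diagonal tube rises from 60 mm at x = 0.12 m to 450 mm at x = 0.94 m. An arm that starts beyond it should come back over its low end (x up to 0.3 m) before it swings to the work.

How it is judged (in metres and radians):
On the way, in this order (a step that is already met when the one before it is completed fails the run):
1. the pin's tip is down through the access hole, more than 10 mm below its mouth, the tray still in (z of pin_tip in the frame of hole below -0.01 m and horizontal distance between pin_tip and hole below 0.01 m and value of joint tray below 0.01 m), for 0.05 s.
2. the tray has run out, more than 58 mm (value of joint tray above 0.058 m), for 0.1 s.
At the end, for the whole second after the job is handed in: The tray is out more than 58 mm of its 65 mm, and the pin is back in the stand, upright within 0.12 rad, its collar down to within 4 mm of the stand's top, let go and at rest (value of joint tray above 0.058 m and z of pin in the frame of stand below 0.01 m and horizontal distance between pin_tip and stand_mouth below 0.008 m and angle between pin's own z axis and vertical below 0.12 rad and linear speed of pin below 0.02 m/s); the robot touches nothing.
It fails at once if the pin presses the case or its catch with more than 22 N (contact force between pin and case above 22 N).
It fails at once if a bystander is moved more than 30 mm (distance of any of torch, wrench, bolt_1, tape_measure from where it was at the start of the episode above 0.03 m).
It also fails if it takes over 67 s, if anything falls off the work surface, if the arm or the gripper's body presses on something with over 40 N, if the wrist force passes 120 N, or if a joint passes its speed limit or range.

## Robot

A 6-joint arm with a two-finger parallel gripper is mounted at the origin on the work surface; the furniture and walls round the work are solid. World frame = base frame: x ahead of the robot, y to its left, z up, the work surface at z = 0. Lengths are in m, angles in degrees, forces in N, time in s.
With the tool pointing down it reaches from about 0.25 to 0.775 m from the base axis. Payload 8.9 kg.
Tool frame: the origin (TCP) lies on the centre line of the jaws, within the pads' length; the fingertips stand 22 mm ahead of it and the grasp point (between the pads) lies 3 mm ahead of it; z points along the fingers, y is the line along which they close (so a half turn about z gives the same grasp; the last joint's range is limited). The gripper opens to 85 mm and grips with 20 to 120 N. Pads are 22 mm wide; open, the fingers measure 114 mm over their backs; the gripper's body (76 mm by 85 mm) begins 54 mm behind the grasp point. The pads swing forward as they close: fully open they stand 13 mm farther back than shut.
Start: joints at [-73.642, 16.656, -8.789, 64.555, 0, 82.019], TCP at [0.216, -0.478, 0.253] pointing down, gripper open.
Joint ranges: [-144.48, 144.48], [-52.06, 99.96], [-74.48, 78.29], [-112.23, 115.85], [-86.99, 84.42], [-180, 180]. Speed limits (degrees/s): [127.2, 127.2, 159.86, 180, 180, 180].

## Interface

Orientations are given as [roll, pitch, yaw] about the fixed x, y, z axes, in that order (R = Rz(yaw) Ry(pitch) Rx(roll)).
In Python, from rig import env gives the robot as it stands.
- The arm moves only by the tool play_rows, never from a script. Its argument "steps" is a list of rows, each an object with "delta_pos": the shift along the tool's x, y, z in units of 60 mm (1.0 is 60 mm), a list of three; "turn": the turn about the tool's z in rad. In form: [{"delta_pos": [x, y, z], "turn": turn}, ...]. A call has 1 to 10 rows; each row is the pose to reach, as a shift and turn from the pose commanded when the call began, along the tool's axes at that moment; what a row does not reach only later rows make up. A row lasts 1/8 s, in which the tool goes at most 62.5 mm and 10.7 degrees, less where a joint would pass 70% of its speed; a pose out of reach is approached as far as the arm can. A call with a gripper value outside its range is refused whole. "gripper" is the finger opening in mm, from 0 to 85.4, set as the call begins (left out, the last holds). The fingers move at their own pace and stop on an object; "newtons" is the grip in N (left out, the last holds). Time passes only in rows, so rows that repeat a pose let the fingers close. It gives the time, the measured TCP pose, the force, the opening and the grip force at its end, in the units of the state.
- env.sense(): the state, without advancing time (a new reading comes with each control period).
- env.camera(name): name is "side" or "top" or "wrist"; returns a dict with "img" (384x512x3 uint8, red, green, blue), "fx", "fy", "cx", "cy" (pixels), "extrinsics" (4x4, takes a point from camera to world coordinates); the wrist camera has in their place "T_tool_cam" (4x4, takes a point from camera to tool coordinates, whose origin is the TCP and whose axes are the flange's). Camera axes: x right, y up, looking along -z (the intrinsics and any distortion apply to the point x, -y, -z); pixel columns grow to the right and rows downward; lengths in m; the calibration is good to about 2 mm. The wrist camera is an equidistant fisheye: a pixel r from the principal point sees the ray r / f radians off the axis. A picture is of the moment at which its call begins: read the wrist's pose just before it. There is no depth.
- env.hand_in(): hands the job in; it is judged then, once.
The state is a dict: "time_s": time; "joints": joint angles; "joint_velocities": joint speeds; "joint_torque": joint torques, N m; "eef_pos": TCP position; "orientation": TCP orientation; "contact_force": force on the tool from outside, world axes, zero at the start; "wrist_torque": the same for the moment, N m; "finger_gap": finger opening in m; "finger_force": force on a finger pad.
Only numpy, scipy, OpenCV 4.12 (cv2) and the standard library are available. Lean on these libraries where they do the work, as an engineer would, in place of code of your own. Each camera call takes 0.05 s, during which the arm holds its last target. There are 200 camera calls.

## Working session

There is one attempt and no reset: what is moved stays moved. The work goes in short steps, Python scripts to look and compute and a tool call to move; the robot and the scene stay as the last step left them, time stands still between calls to the robot, and variables do not carry over. Pictures are saved under pics/ and viewed, at most 10 in all, crops included, and the job is handed in when it is done.

Besides the shell and the picture viewer there is one more tool, called after "Emit:" by a JSON object that holds its "op" and its "data", one argument or row to a line. play_rows: Moves the arm, as the interface text tells. Its arguments: {"type":"object","properties":{"steps":{"type":"array","items":{"type":"object","properties":{"delta_pos":{"type":"array","items":{"type":"number"}},"turn":{"type":"number"}}}},"gripper":{"type":"number"},"newtons":{"type":"number"}},"required":["steps"]}

```bash
mkdir -p pics; ls; python3 - <<'E'
from rig import env
import cv2,numpy as np
s=env.sense();print(s)
for n in("top","side"):
    c=env.camera(n);cv2.imwrite(f"pics/{n}0.png",c["img"][:,:,::-1]);print(n,c["fx"],c["fy"],c["cx"],c["cy"],np.round(c["extrinsics"],4).tolist(),[k for k in c])
E
```

```text
pics
{'time_s': 0.0, 'joints': array([-7.36417572e+01,  1.66892706e+01, -8.83082749e+00,  6.45555337e+01,
       -8.46730979e-04,  8.20175157e+01]), 'joint_velocities': array([ 0.08700468, -0.03487147, -0.00801562, -0.09225441, -0.05814013,
       -0.07465787]), 'joint_torque': array([-1.14890943e-03, -5.37144399e+01,  3.31372690e+01,  1.59548444e-02,
       -4.29499619e-05,  2.15946505e-05]), 'eef_pos': array([ 0.21625677, -0.4779363 ,  0.25273077]), 'orientation': array([-1.79924983e+02, -9.66449055e-03,  2.43407213e+01]), 'contact_force': array([ 0.19394022, -0.1060198 ,  0.14069591]), 'wrist_torque': array([-0.01554481, -0.0017924 , -0.00108423]), 'finger_force': 0.0, 'finger_gap': 0.08531125308815037}
top 384.46278906146733 384.46278906146733 256.49266789064893 188.79644475140967 [[-0.0109, 0.9887, -0.1493, 0.3859], [-0.9998, -0.0133, -0.0151, 0.0135], [-0.0169, 0.1491, 0.9887, 1.1321], [0.0, 0.0, 0.0, 1.0]] ['img', 'fx', 'fy', 'cx', 'cy', 'extrinsics']
side 425.98530873520053 425.98530873520053 255.45118388670514 193.37427882090782 [[0.9689, 0.1061, -0.2234, 0.2994], [-0.2471, 0.3786, -0.892, -0.9854], [-0.0101, 0.9195, 0.3931, 0.53], [0.0, 0.0, 0.0, 1.0]] ['img', 'fx', 'fy', 'cx', 'cy', 'extrinsics']
```

View pics/top0.png

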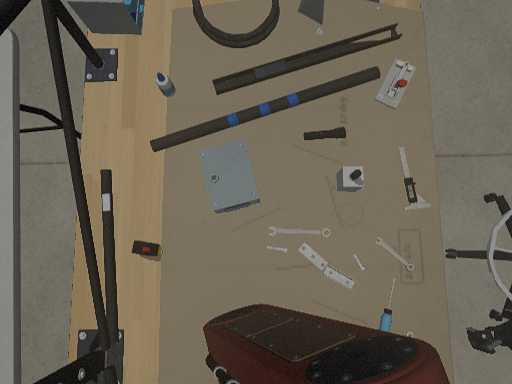

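View pics/side0.png

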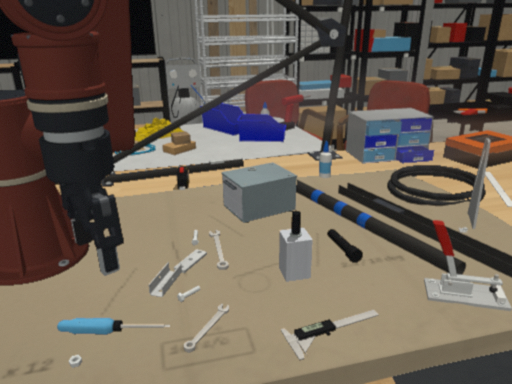

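The top view shows the case around (228,176) with the hole near (214,178), and the stand and pin near (352,177). The side view shows the pin upright in its stand at (295,245). I'll enlarge both areas.

```bash
python3 - <<'E'
import cv2,numpy as np
t=cv2.imread("pics/top0.png");s=cv2.imread("pics/side0.png")
def cr(i,x,y,w,h,k):return cv2.resize(i[y:y+h,x:x+w],None,fx=k,fy=k,interpolation=cv2.INTER_CUBIC)
a=cr(t,195,135,70,80,5);b=cr(t,325,155,50,40,8)
c=np.zeros((400,760,3),np.uint8);c[:400,:350]=a;c[:320,355:755]=b
cv2.imwrite("pics/c1.png",c)
c=cr(s,210,155,110,130,4.5);cv2.imwrite("pics/c2.png",c)
E
```

```text
(no output)
```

View pics/c1.png

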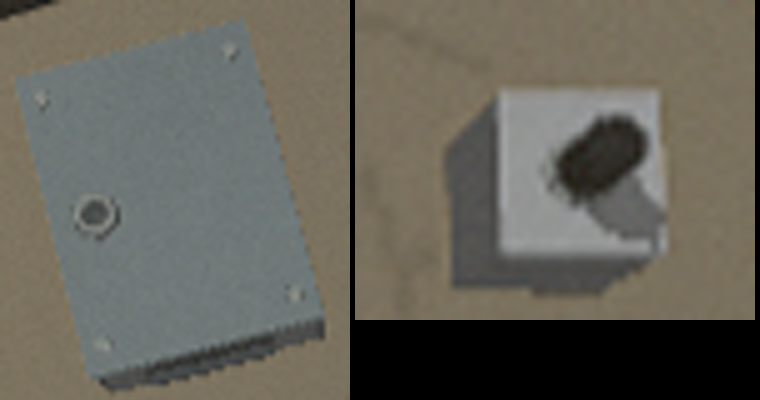

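View pics/c2.png

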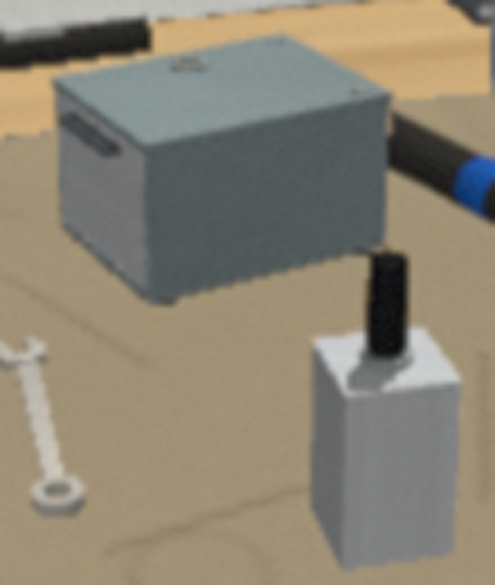

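The crops show:
- **c1:** bushing at crop (96,215), and case top corners (15,78), (243,20), (324,320) and (98,375). The stand top spans (498..659, 90..255), and the handle top is near (615,143).
- **c2:** bushing at (190,63). The handle top is near (389,256) and the collar centre near (387,355).

```bash
cat >h.py <<'E'
import numpy as np
K={"top":(384.46,256.49,188.80,[[-0.0109, 0.9887, -0.1493, 0.3859], [-0.9998, -0.0133, -0.0151, 0.0135], [-0.0169, 0.1491, 0.9887, 1.1321]]),
"side":(425.985,255.45,193.37,[[0.9689, 0.1061, -0.2234, 0.2994], [-0.2471, 0.3786, -0.892, -0.9854], [-0.0101, 0.9195, 0.3931, 0.53]])}
def at(n,u,v,z):
    f,cx,cy,E=K[n];E=np.array(E);d=E[:,:3]@[(u-cx)/f,-(v-cy)/f,-1];o=E[:,3]
    return (o+d*(z-o[2])/d[2])
E
python3 - <<'E'
from h import *
g=lambda x,y,k,X,Y:((x+.5)/k-.5+X,(y+.5)/k-.5+Y)
P=lambda t,n,uv,z:print(t,np.round(at(n,*uv,z)[:2],4))
P("bush t","top",g(96,215,5,195,135),.114)
P("bush s","side",g(190,63,4.5,210,155),.114)
for c in((15,78),(243,20),(324,320),(98,375)):P("case","top",g(*c,5,195,135),.111)
for c in((57,83),(285,35),(390,96),(150,147)):P("case s","side",g(*c,4.5,210,155),.111)
for c in((498,90),(659,90),(660,255),(498,255)):P("stand","top",g(c[0]-355,c[1],8,325,155),.096)
for c in((312,343),(418,328),(461,379),(345,393)):P("stand s","side",g(*c,4.5,210,155),.096)
P("handle t","top",g(615-355,143,8,325,155),.150)
P("handle s","side",g(389,256,4.5,210,155),.150)
P("collar s","side",g(387,355,4.5,210,155),.1)
E
```

```text
bush t [0.5717 0.1438]
bush s [0.5706 0.1369]
case [0.649 0.189]
case [0.6798 0.064 ]
case [0.5135 0.0216]
case [0.4855 0.1426]
case s [0.4834 0.132 ]
case s [0.6469 0.1811]
case s [0.6763 0.0535]
case s [0.5162 0.013 ]
stand [ 0.6029 -0.2069]
stand [ 0.6021 -0.2618]
stand [ 0.545  -0.2591]
stand [ 0.5457 -0.2044]
stand s [ 0.5441 -0.2125]
stand s [ 0.598  -0.2115]
stand s [ 0.5997 -0.264 ]
stand s [ 0.5443 -0.2622]
handle t [ 0.5735 -0.2323]
handle s [ 0.5724 -0.2377]
collar s [ 0.572  -0.2402]
```

```bash
cat >>h.py <<'E'
from scipy.spatial.transform import Rotation as Ro
def to(env,x,y,z,yaw=None):
    s=env.sense();R=Ro.from_euler("xyz",s["orientation"],degrees=True)
    d=R.inv().apply(np.array([x,y,z])-s["eef_pos"])/.06
    t=0 if yaw is None else -np.radians((yaw-s["orientation"][2]+180)%360-180)
    print("delta",np.round(d,3),"turn",round(t,3))
E
python3 - <<'E'
from rig import env
from h import *
to(env,.573,-.235,.255,60)
E
```

```text
delta [ 7.086 -1.24  -0.034] turn -0.622
```

Emit:
{"op": "play_rows", "data": {
  "steps": [
    {"delta_pos": [0.7,-0.12,0],"turn": -0.06},
    {"delta_pos": [1.5,-0.26,0],"turn": -0.13},
    {"delta_pos": [2.3,-0.4,0],"turn": -0.2},
    {"delta_pos": [3.1,-0.54,0],"turn": -0.28},
    {"delta_pos": [3.9,-0.68,0],"turn": -0.36},
    {"delta_pos": [4.7,-0.82,0],"turn": -0.44},
    {"delta_pos": [5.5,-0.96,0],"turn": -0.52},
    {"delta_pos": [6.3,-1.1,0],"turn": -0.58},
    {"delta_pos": [6.9,-1.2,0],"turn": -0.62},
    {"delta_pos": [7.09,-1.24,-0.03],"turn": -0.62}
  ],
  "gripper": 85
}}

```text
time_s: 1.35
eef_pos: [0.5744, -0.2337, 0.2543]
orientation: [-179.9, -0.0, 60.0]
contact_force: [-0.3, -1.0, 0.0]
finger_gap: 0.0847
finger_force: 0.0
```

Emit:
{"op": "play_rows", "data": {
  "steps": [
    {"delta_pos": [0,0,0],"turn": 0},
    {"delta_pos": [0,0,0],"turn": 0}
  ]
}}

```text
time_s: 1.6
eef_pos: [0.5724, -0.2359, 0.2551]
orientation: [-180.0, 0.0, 59.8]
contact_force: [-0.5, -0.6, 0.2]
finger_gap: 0.0848
finger_force: 0.0
```

```bash
python3 - <<'E'
from rig import env
import cv2,numpy as np
s=env.sense();c=env.camera("wrist");cv2.imwrite("pics/w1.png",c["img"][:,:,::-1])
print(s["time_s"],s["eef_pos"],s["orientation"],s["joints"],s["contact_force"]);print({k:(np.round(v,4).tolist()) for k,v in c.items() if k!="img"})
E
```

```text
1.6 [ 0.57243874 -0.235947    0.25507822] [-1.79976325e+02  1.95089540e-02  5.97910037e+01] [-2.91527590e+01  2.71057493e+01  7.16623018e+00  7.00845116e+01
 -1.90692158e-02  9.10562454e+01] [-0.54356779 -0.60457017  0.17919896]
{'fx': 297.3186, 'fy': 297.3186, 'cx': 256.3468, 'cy': 190.5007, 'T_tool_cam': [[0.0007, 0.9489, 0.3157, 0.0805], [1.0, -0.001, 0.0006, 0.0003], [0.0009, 0.3157, -0.9489, -0.1205], [0.0, 0.0, 0.0, 1.0]]}
```

View pics/w1.png

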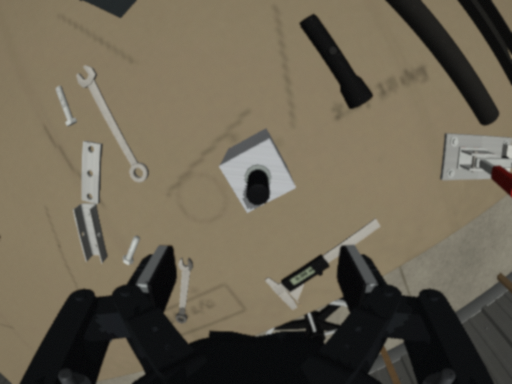

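The wrist view shows the pin head-on at about (257,190), with the stand's top face around it. I'll enlarge it to get accurate corners.

```bash
python3 - <<'E'
import cv2
i=cv2.imread("pics/w1.png")
cv2.imwrite("pics/w1c.png",cv2.resize(i[120:220,205:305],None,fx=6,fy=6,interpolation=cv2.INTER_CUBIC))
E
cat >>h.py <<'E'
T=np.array([[0.0007, 0.9489, 0.3157, 0.0805], [1.0, -0.001, 0.0006, 0.0003], [0.0009, 0.3157, -0.9489, -0.1205]])
def watp(pos,ori,u,v,z):
    x,y=(u-256.347)/297.319,(v-190.5)/297.319;r=np.hypot(x,y);k=np.sin(r)/r if r else 1
    d=T[:,:3]@[x*k,-y*k,-np.cos(r)];R=Ro.from_euler("xyz",ori,degrees=True)
    d=R.apply(d);o=R.apply(T[:,3])+pos
    return o+d*(z-o[2])/d[2]
E
```

```text
(no output)
```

View pics/w1c.png

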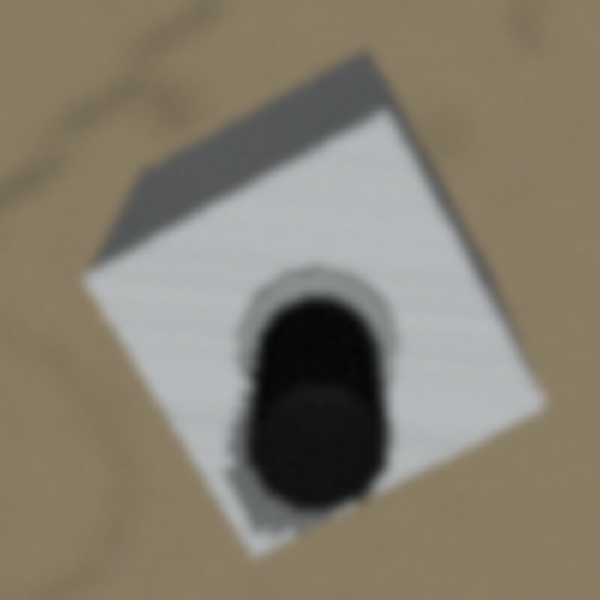

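The crop shows the handle top disc at (319,443), the collar at (317,345), and stand corners (88,276), (388,110), (546,405) and (254,556).

```bash
python3 - <<'E'
from rig import env
from h import *
s=env.sense();p,o=[ 0.57243874,-0.235947,0.25507822],[-179.976,.0195,59.791]
for n,x,y,z in(("top",319,443,.150),("collar",317,345,.1),("c",88,276,.096),("c",388,110,.096),("c",546,405,.096),("c",254,556,.096)):
    print(n,np.round(watp(p,o,(x+.5)/6-.5+205,(y+.5)/6-.5+120,z),4))
print(s["eef_pos"])
E
```

```text
top [ 0.575 -0.234  0.15 ]
collar [ 0.5746 -0.2344  0.1   ]
c [ 0.5478 -0.2067  0.096 ]
c [ 0.6031 -0.2076  0.096 ]
c [ 0.6016 -0.2633  0.096 ]
c [ 0.5461 -0.2622  0.096 ]
[ 0.57244386 -0.23606345  0.25518927]
```

```bash
python3 - <<'E'
from rig import env
from h import *
to(env,.5748,-.2346,.128)
E
```

```text
delta [0.041 0.022 2.12 ] turn 0
```

Emit:
{"op": "play_rows", "data": {
  "steps": [
    {"delta_pos": [0.04,0.02,0.4]},
    {"delta_pos": [0.04,0.02,0.9]},
    {"delta_pos": [0.04,0.02,1.4]},
    {"delta_pos": [0.04,0.02,1.8]},
    {"delta_pos": [0.04,0.02,2.12]},
    {"delta_pos": [0.04,0.02,2.12]},
    {"delta_pos": [0.04,0.02,2.12]}
  ]
}}

```text
$.steps[0]: bad value
```

Emit:
{"op": "play_rows", "data": {
  "steps": [
    {"delta_pos": [0,0,0]},
    {"delta_pos": [0,0,0]},
    {"delta_pos": [0,0,0]},
    {"delta_pos": [0,0,0]},
    {"delta_pos": [0,0,0]},
    {"delta_pos": [0,0,0]},
    {"delta_pos": [0,0,0]},
    {"delta_pos": [0,0,0]}
  ],
  "gripper": 10,
  "newtons": 60
}}

```text
$.steps[0]: bad value
```

Emit:
{"op": "play_rows", "data": {
  "steps": [
    {"delta_pos": [0.04,0.02,0.4],"turn": 0},
    {"delta_pos": [0.04,0.02,0.9],"turn": 0},
    {"delta_pos": [0.04,0.02,1.4],"turn": 0},
    {"delta_pos": [0.04,0.02,1.8],"turn": 0},
    {"delta_pos": [0.04,0.02,2.12],"turn": 0},
    {"delta_pos": [0.04,0.02,2.12],"turn": 0},
    {"delta_pos": [0.04,0.02,2.12],"turn": 0}
  ]
}}

```text
time_s: 2.52
eef_pos: [0.5756, -0.2344, 0.1289]
orientation: [179.9, 0.0, 59.8]
contact_force: [-0.0, -0.1, 0.0]
finger_gap: 0.0849
finger_force: 0.0
```

Emit:
{"op": "play_rows", "data": {
  "steps": [
    {"delta_pos": [0,0,0],"turn": 0},
    {"delta_pos": [0,0,0],"turn": 0},
    {"delta_pos": [0,0,0],"turn": 0},
    {"delta_pos": [0,0,0],"turn": 0},
    {"delta_pos": [0,0,0],"turn": 0},
    {"delta_pos": [0,0,0],"turn": 0},
    {"delta_pos": [0,0,0],"turn": 0},
    {"delta_pos": [0,0,0],"turn": 0}
  ],
  "gripper": 10,
  "newtons": 60
}}

```text
time_s: 3.52
eef_pos: [0.5756, -0.2338, 0.1282]
orientation: [180.0, -0.0, 59.9]
contact_force: [-2.0, 0.7, 4.6]
finger_gap: 0.0187
finger_force: 58.4
```

Emit:
{"op": "play_rows", "data": {
  "steps": [
    {"delta_pos": [0,0,-0.2],"turn": 0},
    {"delta_pos": [0,0,-0.5],"turn": 0},
    {"delta_pos": [0,0,-0.9],"turn": 0},
    {"delta_pos": [0,0,-1.3],"turn": 0},
    {"delta_pos": [0,0,-1.7],"turn": 0},
    {"delta_pos": [0,0,-2.1],"turn": 0},
    {"delta_pos": [0,0,-2.4],"turn": 0},
    {"delta_pos": [0,0,-2.5],"turn": 0},
    {"delta_pos": [0,0,-2.5],"turn": 0}
  ]
}}

```text
time_s: 4.65
eef_pos: [0.5756, -0.2338, 0.2779]
orientation: [180.0, 0.0, 59.9]
contact_force: [0.5, -0.8, -1.5]
finger_gap: 0.0189
finger_force: 58.5
```

```bash
python3 - <<'E'
from rig import env
from h import *
to(env,.50,.05,.279,60)
print(env.sense())
E
```

```text
delta [ 3.458 -3.464 -0.019] turn -0.002
{'time_s': 4.65, 'joints': array([-2.88460142e+01,  2.68757154e+01,  1.02025550e+01,  7.33131665e+01,
       -1.93634092e-03,  9.12920072e+01]), 'joint_velocities': array([-0.01716738,  0.67481183, -1.13938926, -0.74286613, -0.08658648,
       -0.07034231]), 'joint_torque': array([ 2.44736555e-02, -6.83957362e+01,  3.54676545e+01,  2.30701840e-01,
       -1.60655632e-03, -2.77037316e-05]), 'eef_pos': array([ 0.57558266, -0.23381629,  0.27793772]), 'orientation': array([1.79986287e+02, 1.62754777e-03, 5.98619782e+01]), 'contact_force': array([ 0.53417919, -0.77211221, -1.48789881]), 'wrist_torque': array([ 0.04732715, -0.01450467, -0.01070035]), 'finger_force': 58.547828793525696, 'finger_gap': 0.018929492403386}
```

```bash
python3 - <<'E'
from rig import env
from h import *
to(env,.571,.140,.272,60)
E
```

```text
delta [ 5.35  -3.194  0.098] turn -0.002
```

Emit:
{"op": "play_rows", "data": {
  "steps": [
    {"delta_pos": [0.4,-0.24,0],"turn": 0},
    {"delta_pos": [1.0,-0.6,0],"turn": 0},
    {"delta_pos": [1.7,-1.0,0],"turn": 0},
    {"delta_pos": [2.4,-1.43,0],"turn": 0},
    {"delta_pos": [3.1,-1.85,0],"turn": 0},
    {"delta_pos": [3.8,-2.27,0],"turn": 0},
    {"delta_pos": [4.5,-2.69,0.05],"turn": 0},
    {"delta_pos": [5.0,-2.99,0.1],"turn": 0},
    {"delta_pos": [5.35,-3.19,0.1],"turn": 0},
    {"delta_pos": [5.35,-3.19,0.1],"turn": 0}
  ]
}}

```text
time_s: 5.9
eef_pos: [0.5705, 0.1414, 0.2709]
orientation: [-179.9, 0.0, 60.0]
contact_force: [0.4, -2.1, -1.0]
finger_gap: 0.0185
finger_force: 58.6
```

Emit:
{"op": "play_rows", "data": {
  "steps": [
    {"delta_pos": [0,0,0],"turn": 0},
    {"delta_pos": [0,0,0],"turn": 0}
  ]
}}

```text
time_s: 6.15
eef_pos: [0.5712, 0.139, 0.2717]
orientation: [-180.0, 0.0, 59.8]
contact_force: [0.6, 0.3, -0.1]
finger_gap: 0.0185
finger_force: 58.6
```

```bash
python3 - <<'E'
from rig import env
import cv2,numpy as np
s=env.sense();c=env.camera("wrist");cv2.imwrite("pics/w2.png",c["img"][:,:,::-1])
i=c["img"][100:250,180:330,::-1]
cv2.imwrite("pics/w2c.png",cv2.resize(i,None,fx=4,fy=4,interpolation=cv2.INTER_CUBIC))
print(s["time_s"],s["eef_pos"],s["orientation"],s["contact_force"])
E
```

```text
6.15 [0.571188   0.13901541 0.27173952] [-1.79990542e+02  1.88229701e-02  5.97981141e+01] [ 0.60254986  0.29432535 -0.14351843]
```

View pics/w2c.png

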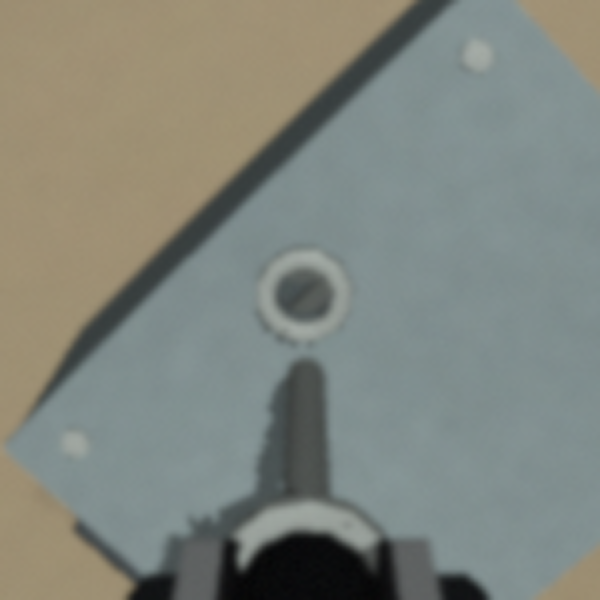

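The bushing is centred at crop (303,294), and the pin's tip ends at about (307,361).

```bash
python3 - <<'E'
from rig import env
from h import *
p,o=[0.571188,0.13901541,0.27173952],[-179.99,.0188,59.798]
g=lambda x,y:((x+.5)/4-.5+180,(y+.5)/4-.5+100)
b=watp(p,o,*g(303,294),.115);t=watp(p,o,*g(307,362),.1495)
print(b,t,b-t)
s=env.sense();print(s["eef_pos"])
to(env,*(s["eef_pos"][:2]+(b-t)[:2]),.2717)
E
```

```text
[0.57340872 0.14452846 0.115     ] [0.57133697 0.13897516 0.1495    ] [ 0.00207174  0.00555331 -0.0345    ]
[0.57123172 0.13903994 0.27179659]
delta [ 0.097 -0.017  0.002] turn 0
```

Emit:
{"op": "play_rows", "data": {
  "steps": [
    {"delta_pos": [0.06,-0.01,0],"turn": 0},
    {"delta_pos": [0.1,-0.02,0],"turn": 0},
    {"delta_pos": [0.1,-0.02,0.15],"turn": 0},
    {"delta_pos": [0.1,-0.02,0.3],"turn": 0},
    {"delta_pos": [0.1,-0.02,0.45],"turn": 0},
    {"delta_pos": [0.1,-0.02,0.5],"turn": 0},
    {"delta_pos": [0.1,-0.02,0.5],"turn": 0}
  ]
}}

```text
time_s: 7.08
eef_pos: [0.573, 0.1457, 0.2416]
orientation: [-180.0, 0.0, 59.9]
contact_force: [-0.3, -0.1, -0.4]
finger_gap: 0.019
finger_force: 58.6
```

```bash
python3 - <<'E'
from rig import env
import cv2,numpy as np
s=env.sense();c=env.camera("wrist")
i=c["img"][100:250,180:330,::-1]
cv2.imwrite("pics/w3c.png",cv2.resize(i,None,fx=4,fy=4,interpolation=cv2.INTER_CUBIC))
print(s["time_s"],s["eef_pos"],s["orientation"],s["contact_force"])
E
```

```text
7.075 [0.57304097 0.14570287 0.24163216] [-1.79978619e+02  1.74666219e-02  5.98594373e+01] [-0.32846205 -0.1119506  -0.43249899]
```

View pics/w3c.png

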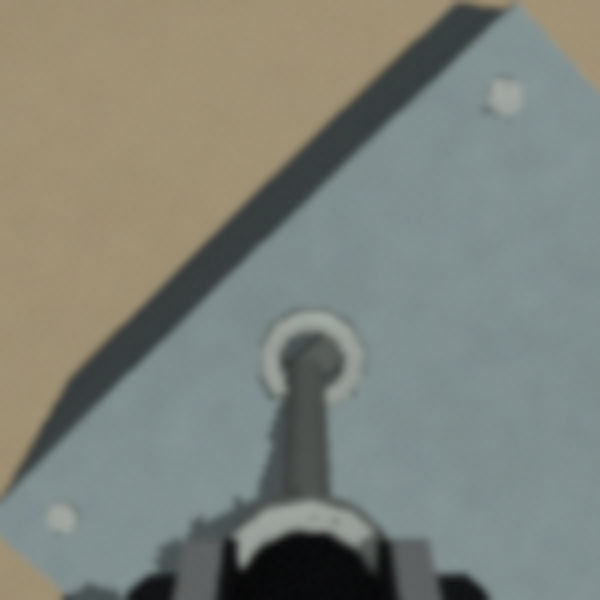

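The bushing is now centred at (312,358), with the tip end just over it near (309,357).

```bash
python3 - <<'E'
from h import *
p,o=[0.57304,0.14570,0.24163],[-179.979,.0175,59.859]
g=lambda x,y:((x+.5)/4-.5+180,(y+.5)/4-.5+100)
print(watp(p,o,*g(312,358),.115),watp(p,o,*g(309,362),.1194),watp(p,o,*g(309,355),.1194))
E
```

```text
[0.57384372 0.14466626 0.115     ] [0.57354381 0.14546132 0.1194    ] [0.57433668 0.14683098 0.1194    ]
```

Emit:
{"op": "play_rows", "data": {
  "steps": [
    {"delta_pos": [-0.01,0.02,0],"turn": 0},
    {"delta_pos": [-0.01,0.02,0.1],"turn": 0},
    {"delta_pos": [-0.01,0.02,0.2],"turn": 0},
    {"delta_pos": [-0.01,0.02,0.3],"turn": 0},
    {"delta_pos": [-0.01,0.02,0.35],"turn": 0},
    {"delta_pos": [-0.01,0.02,0.35],"turn": 0}
  ]
}}

```text
time_s: 7.88
eef_pos: [0.5738, 0.1446, 0.2206]
orientation: [-180.0, 0.0, 59.9]
contact_force: [0.3, 0.5, -0.9]
finger_gap: 0.0187
finger_force: 58.6
```

Emit:
{"op": "play_rows", "data": {
  "steps": [
    {"delta_pos": [0,0,0.06],"turn": 0},
    {"delta_pos": [0,0,0.12],"turn": 0},
    {"delta_pos": [0,0,0.17],"turn": 0},
    {"delta_pos": [0,0,0.2],"turn": 0},
    {"delta_pos": [0,0,0.2],"turn": 0}
  ]
}}

```text
time_s: 8.5
eef_pos: [0.5738, 0.1446, 0.2088]
orientation: [-180.0, 0.0, 59.9]
contact_force: [0.6, 0.2, -0.8]
finger_gap: 0.0187
finger_force: 58.6
```

Emit:
{"op": "play_rows", "data": {
  "steps": [
    {"delta_pos": [0,0,0.02],"turn": 0},
    {"delta_pos": [0,0,0.04],"turn": 0},
    {"delta_pos": [0,0,0.06],"turn": 0},
    {"delta_pos": [0,0,0.07],"turn": 0},
    {"delta_pos": [0,0,0.07],"turn": 0}
  ]
}}

```text
time_s: 9.12
eef_pos: [0.5739, 0.1446, 0.2047]
orientation: [-180.0, 0.0, 59.9]
contact_force: [-0.3, 0.4, -0.1]
finger_gap: 0.0186
finger_force: 58.6
```

Emit:
{"op": "play_rows", "data": {
  "steps": [
    {"delta_pos": [0,0,0.02],"turn": 0},
    {"delta_pos": [0,0,0.04],"turn": 0},
    {"delta_pos": [0,0,0.06],"turn": 0},
    {"delta_pos": [0,0,0.08],"turn": 0},
    {"delta_pos": [0,0,0.08],"turn": 0}
  ]
}}

```text
time_s: 9.75
eef_pos: [0.5738, 0.1446, 0.1998]
orientation: [-180.0, 0.0, 59.9]
contact_force: [0.3, 0.1, -1.2]
finger_gap: 0.0188
finger_force: 58.6
```

Emit:
{"op": "play_rows", "data": {
  "steps": [
    {"delta_pos": [0,0,0.02],"turn": 0},
    {"delta_pos": [0,0,0.04],"turn": 0},
    {"delta_pos": [0,0,0.06],"turn": 0},
    {"delta_pos": [0,0,0.08],"turn": 0},
    {"delta_pos": [0,0,0.08],"turn": 0}
  ]
}}

```text
time_s: 10.38
eef_pos: [0.5738, 0.1446, 0.195]
orientation: [-180.0, 0.0, 59.9]
contact_force: [-0.6, -0.1, -1.1]
finger_gap: 0.0188
finger_force: 58.6
```

Emit:
{"op": "play_rows", "data": {
  "steps": [
    {"delta_pos": [0,0,0.02],"turn": 0},
    {"delta_pos": [0,0,0.04],"turn": 0},
    {"delta_pos": [0,0,0.06],"turn": 0},
    {"delta_pos": [0,0,0.08],"turn": 0},
    {"delta_pos": [0,0,0.08],"turn": 0}
  ]
}}

```text
time_s: 11.0
eef_pos: [0.5738, 0.1446, 0.1902]
orientation: [-180.0, 0.0, 59.9]
contact_force: [-0.6, -1.3, -1.2]
finger_gap: 0.0187
finger_force: 58.6
```

Emit:
{"op": "play_rows", "data": {
  "steps": [
    {"delta_pos": [0,0,0.02],"turn": 0},
    {"delta_pos": [0,0,0.04],"turn": 0},
    {"delta_pos": [0,0,0.06],"turn": 0},
    {"delta_pos": [0,0,0.08],"turn": 0},
    {"delta_pos": [0,0,0.08],"turn": 0}
  ]
}}

```text
time_s: 11.62
eef_pos: [0.5738, 0.1446, 0.1854]
orientation: [-180.0, 0.0, 59.9]
contact_force: [0.2, -0.2, -0.6]
finger_gap: 0.0187
finger_force: 58.6
```

Emit:
{"op": "play_rows", "data": {
  "steps": [
    {"delta_pos": [0,0,0.02],"turn": 0},
    {"delta_pos": [0,0,0.04],"turn": 0},
    {"delta_pos": [0,0,0.06],"turn": 0},
    {"delta_pos": [0,0,0.08],"turn": 0},
    {"delta_pos": [0,0,0.08],"turn": 0}
  ]
}}

```text
time_s: 12.25
eef_pos: [0.5741, 0.1448, 0.1813]
orientation: [180.0, -0.0, 59.9]
contact_force: [-1.3, 0.8, 5.1]
finger_gap: 0.0185
finger_force: 59.0
```

Emit:
{"op": "play_rows", "data": {
  "steps": [
    {"delta_pos": [0,0,0.02],"turn": 0},
    {"delta_pos": [0,0,0.035],"turn": 0},
    {"delta_pos": [0,0,0.05],"turn": 0},
    {"delta_pos": [0,0,0.05],"turn": 0}
  ]
}}

```text
time_s: 12.75
eef_pos: [0.5742, 0.1448, 0.1786]
orientation: [179.9, -0.1, 59.9]
contact_force: [-2.0, 1.1, 7.2]
finger_gap: 0.019
finger_force: 59.2
```

Emit:
{"op": "play_rows", "data": {
  "steps": [
    {"delta_pos": [0,0,0.012],"turn": 0},
    {"delta_pos": [0,0,0.025],"turn": 0},
    {"delta_pos": [0,0,0.025],"turn": 0},
    {"delta_pos": [0,0,0.025],"turn": 0}
  ]
}}

```text
time_s: 13.25
eef_pos: [0.5743, 0.1449, 0.1774]
orientation: [179.9, -0.1, 59.9]
contact_force: [-2.5, 0.6, 9.7]
finger_gap: 0.0184
finger_force: 59.4
```

```bash
cat >tray.py <<'E'
from rig import env
import cv2,sys
s=env.sense();print(s["eef_pos"],s["contact_force"])
t=env.camera("top")["img"];a=cv2.imread("pics/top0.png")[:,:,::-1]
d=cv2.absdiff(t,a).max(2)[205:245,215:265];print("front diff px",(d>35).sum())
cv2.imwrite("pics/t_%s.png"%sys.argv[1],cv2.resize(t[130:250,180:300,::-1],None,fx=4,fy=4,interpolation=2))
E
python3 tray.py 1
```

```text
[0.57428766 0.14489727 0.17736232] [-2.53835702  0.61406905  9.66438066]
front diff px 378
```

```bash
cat >tray.py <<'E'
from rig import env
import cv2,sys
k=int(sys.argv[1]);s=env.sense();print(s["time_s"],s["eef_pos"],s["contact_force"])
for n,(x,y,w,h) in{"top":(215,200,60,60),"side":(180,160,70,80)}.items():
    i=env.camera(n)["img"][:,:,::-1];cv2.imwrite(f"pics/{n}_{k}.png",i)
    for p in("0" if 1 else "",f"_{k-1}"):
        b=cv2.imread(f"pics/{n}{p}.png")
        if b is None:continue
        d=cv2.absdiff(i,b).max(2)[y:y+h,x:x+w]>35
        print(n,p,d.sum(),cv2.boundingRect(d.astype("uint8")))
E
python3 tray.py 1
```

```text
13.3 [0.57428111 0.14487641 0.17735612] [-2.50351369 -0.13936029  8.9999339 ]
top 0 610 (0, 0, 57, 60)
side 0 367 (13, 10, 57, 70)[ WARN:0@0.276] global loadsave.cpp:275 findDecoder imread_('pics/top_0.png'): can't open/read file: check file path/integrity
[ WARN:0@0.559] global loadsave.cpp:275 findDecoder imread_('pics/side_0.png'): can't open/read file: check file path/integrity
```

Emit:
{"op": "play_rows", "data": {
  "steps": [
    {"delta_pos": [0,0,0.012],"turn": 0},
    {"delta_pos": [0,0,0.012],"turn": 0},
    {"delta_pos": [0,0,0.012],"turn": 0},
    {"delta_pos": [0,0,0.012],"turn": 0}
  ]
}}

```text
time_s: 13.9
eef_pos: [0.5743, 0.1449, 0.1766]
orientation: [179.9, -0.1, 59.9]
contact_force: [-2.6, 1.1, 9.4]
finger_gap: 0.0185
finger_force: 59.5
```

```bash
python3 tray.py 2
```

```text
13.9 [0.5742918  0.1448903  0.17664245] [-2.56252939  1.05114369  9.43402802]
top 0 614 (0, 0, 60, 60)
top _1 4 (14, 6, 20, 6)
side 0 367 (13, 10, 57, 70)
side _1 0 (0, 0, 0, 0)
```

Emit:
{"op": "play_rows", "data": {
  "steps": [
    {"delta_pos": [0,0,0.012],"turn": 0},
    {"delta_pos": [0,0,0.012],"turn": 0},
    {"delta_pos": [0,0,0.012],"turn": 0},
    {"delta_pos": [0,0,0.012],"turn": 0}
  ]
}}

```text
time_s: 14.5
eef_pos: [0.5744, 0.1449, 0.1758]
orientation: [179.9, -0.1, 59.9]
contact_force: [-1.3, -0.0, 7.2]
finger_gap: 0.0185
finger_force: 59.2
```

```bash
python3 tray.py 3
```

```text
14.5 [0.57439058 0.14486342 0.1758368 ] [-1.29085977 -0.03452902  7.16638854]
top 0 853 (0, 0, 58, 60)
top _2 287 (8, 2, 38, 19)
side 0 743 (13, 0, 57, 80)
side _2 328 (33, 17, 29, 44)
```

Force dropped and the image changed: the tray is moving. I'll hold this position.

Emit:
{"op": "play_rows", "data": {
  "steps": [
    {"delta_pos": [0,0,0.004],"turn": 0},
    {"delta_pos": [0,0,0.004],"turn": 0},
    {"delta_pos": [0,0,0.004],"turn": 0},
    {"delta_pos": [0,0,0.004],"turn": 0},
    {"delta_pos": [0,0,0.004],"turn": 0},
    {"delta_pos": [0,0,0.004],"turn": 0},
    {"delta_pos": [0,0,0.004],"turn": 0},
    {"delta_pos": [0,0,0.004],"turn": 0},
    {"delta_pos": [0,0,0.004],"turn": 0},
    {"delta_pos": [0,0,0.004],"turn": 0}
  ]
}}

```text
time_s: 15.85
eef_pos: [0.5744, 0.1449, 0.1756]
orientation: [179.9, -0.1, 59.9]
contact_force: [-1.7, 0.3, 8.4]
finger_gap: 0.019
finger_force: 59.2
```

```bash
python3 tray.py 4
```

```text
15.85 [0.57441402 0.14485017 0.17561101] [-1.66505729  0.33610743  8.41157914]
top 0 902 (0, 0, 58, 60)
top _3 367 (9, 4, 40, 31)
side 0 1180 (13, 0, 57, 80)
side _3 596 (21, 17, 32, 47)
```

Emit:
{"op": "play_rows", "data": {
  "steps": [
    {"delta_pos": [0,0,0],"turn": 0},
    {"delta_pos": [0,0,0],"turn": 0},
    {"delta_pos": [0,0,0],"turn": 0},
    {"delta_pos": [0,0,0],"turn": 0},
    {"delta_pos": [0,0,0],"turn": 0},
    {"delta_pos": [0,0,0],"turn": 0},
    {"delta_pos": [0,0,0],"turn": 0},
    {"delta_pos": [0,0,0],"turn": 0}
  ]
}}

```text
time_s: 16.95
eef_pos: [0.5744, 0.1449, 0.1756]
orientation: [179.9, -0.1, 59.9]
contact_force: [-0.1, 0.2, 8.6]
finger_gap: 0.0191
finger_force: 59.2
```

```bash
python3 tray.py 5; python3 -c "
import cv2,numpy as np
t=cv2.imread('pics/top_5.png')[130:270,170:290];s=cv2.imread('pics/side_5.png')[140:260,170:330]
a=cv2.resize(t,(360,420),interpolation=2);b=cv2.resize(s,(440,330),interpolation=2)
c=np.zeros((420,800,3),np.uint8);c[:,:360]=a;c[:330,360:]=b;cv2.imwrite('pics/m5.png',c)"
```

```text
16.95 [0.57439717 0.14488528 0.17560734] [-0.0971157   0.19120447  8.55763626]
top 0 900 (0, 0, 57, 60)
top _4 0 (0, 0, 0, 0)
side 0 1171 (13, 0, 57, 80)
side _4 0 (0, 0, 0, 0)
```

View pics/m5.png

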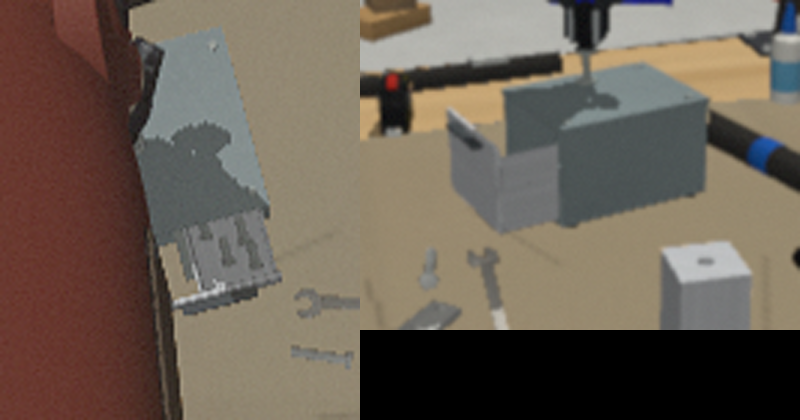

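The tray is well out. Its bottom front corner is at m5 (502,230), and it was at c2 (150,300) when closed. I'll check the distance between them and plan the return.

```bash
python3 - <<'E'
from rig import env
from h import *
a=at("side",(150.5)/4.5-.5+210,300.5/4.5-.5+155,.003);b=at("side",142.5/2.75-.5+170,230.5/2.75-.5+140,.003)
print(np.linalg.norm(a-b),b-a)
to(env,.574,.1447,.275)
E
```

```text
0.05929635952293428 [-0.05917995  0.00371371  0.        ]
delta [-0.003 -0.002 -1.657] turn 0
```

```bash
python3 - <<'E'
import cv2
from h import *
a,b=[cv2.cvtColor(cv2.resize(cv2.imread(f"pics/side{n}.png")[150:250,190:270],None,fx=6,fy=6,interpolation=2),cv2.COLOR_BGR2GRAY) for n in("0","_5")]
# closed lip in c2: x 60-120,y108-158 at 4.5 -> full px 223-237,179-190
x,y,w,h=(223-190)*6,(178-150)*6,15*6,13*6
r=cv2.matchTemplate(b,a[y:y+h,x:x+w],cv2.TM_CCOEFF_NORMED);_,m,_,l=cv2.minMaxLoc(r)
print(m,l,(x,y))
p=at("side",190+(x+w/2)/6,150+(y+h/2)/6,.096);q=at("side",190+(l[0]+w/2)/6,150+(l[1]+h/2)/6,.096)
print(p,q,q-p,np.linalg.norm(q-p))
v=-np.array([np.cos(np.radians(15.8)),np.sin(np.radians(15.8)),0])
def pr(P):
    f,cx,cy,E=K["side"];E=np.array(E);c=E[:,:3].T@(P-E[:,3]);return np.round([cx-f*c[0]/c[2],cy+f*c[1]/c[2]],2)
print("lip px",190+(l[0]+w/2)/6,150+(l[1]+h/2)/6,"expect",{d:pr(p+v*d/1e3).tolist() for d in(36,54,58,65)})
E
```

```text
0.8157526254653931 (67, 198) (198, 168)
[0.49568526 0.07745637 0.096     ] [0.43284036 0.05829007 0.096     ] [-6.28448999e-02 -1.91663075e-02  5.55111512e-17] 0.06570257824585278
lip px 208.66666666666666 189.5 expect {36: [218.57, 187.14], 54: [212.48, 188.47], 58: [211.11, 188.77], 65: [208.71, 189.3]}
```

The lip has moved 65 mm, so the tray is fully out. I'll lift the pin clear.

Emit:
{"op": "play_rows", "data": {
  "steps": [
    {"delta_pos": [0,0,-0.15],"turn": 0},
    {"delta_pos": [0,0,-0.35],"turn": 0},
    {"delta_pos": [0,0,-0.6],"turn": 0},
    {"delta_pos": [0,0,-0.85],"turn": 0},
    {"delta_pos": [0,0,-1.1],"turn": 0},
    {"delta_pos": [0,0,-1.35],"turn": 0},
    {"delta_pos": [0,0,-1.55],"turn": 0},
    {"delta_pos": [0,0,-1.66],"turn": 0},
    {"delta_pos": [0,0,-1.66],"turn": 0}
  ]
}}

```text
time_s: 18.18
eef_pos: [0.5741, 0.1446, 0.2744]
orientation: [180.0, -0.0, 59.9]
contact_force: [-0.8, -1.2, -1.3]
finger_gap: 0.0188
finger_force: 58.5
```

```bash
python3 - <<'E'
from rig import env
from h import *
to(env,.5752,-.2342,.275,60)
E
```

```text
delta [-5.451  3.186 -0.01 ] turn -0.002
```

Emit:
{"op": "play_rows", "data": {
  "steps": [
    {"delta_pos": [-0.4,0.24,0],"turn": 0},
    {"delta_pos": [-1.0,0.6,0],"turn": 0},
    {"delta_pos": [-1.7,1.0,0],"turn": 0},
    {"delta_pos": [-2.4,1.4,0],"turn": 0},
    {"delta_pos": [-3.1,1.8,0],"turn": 0},
    {"delta_pos": [-3.8,2.22,0],"turn": 0},
    {"delta_pos": [-4.5,2.63,0],"turn": 0},
    {"delta_pos": [-5.1,2.98,0],"turn": 0},
    {"delta_pos": [-5.45,3.19,0],"turn": 0},
    {"delta_pos": [-5.45,3.19,0],"turn": 0}
  ]
}}

```text
time_s: 19.42
eef_pos: [0.575, -0.2354, 0.2734]
orientation: [-179.9, -0.0, 59.8]
contact_force: [0.3, 0.6, -1.4]
finger_gap: 0.0185
finger_force: 58.6
```

Emit:
{"op": "play_rows", "data": {
  "steps": [
    {"delta_pos": [0,0,0.3],"turn": 0},
    {"delta_pos": [0,0,0.6],"turn": 0},
    {"delta_pos": [0,0,0.75],"turn": 0},
    {"delta_pos": [0,0,0.75],"turn": 0},
    {"delta_pos": [0,0,0.75],"turn": 0}
  ]
}}

```text
time_s: 20.05
eef_pos: [0.5756, -0.234, 0.2299]
orientation: [179.9, -0.0, 59.9]
contact_force: [0.3, -0.6, -1.4]
finger_gap: 0.0183
finger_force: 58.6
```

```bash
python3 - <<'E'
from rig import env
import cv2
s=env.sense();c=env.camera("wrist")
cv2.imwrite("pics/w6c.png",cv2.resize(c["img"][100:250,180:330,::-1],None,fx=4,fy=4,interpolation=2))
print(s["time_s"],s["eef_pos"].tolist(),s["orientation"].tolist(),s["contact_force"])
E
```

```text
20.05 [0.5756052738214483, -0.23404388448373784, 0.22986831116952564] [179.9483339346511, -0.005564030500199643, 59.88780635730487] [ 0.33082063 -0.57495137 -1.43153898]
```

View pics/w6c.png

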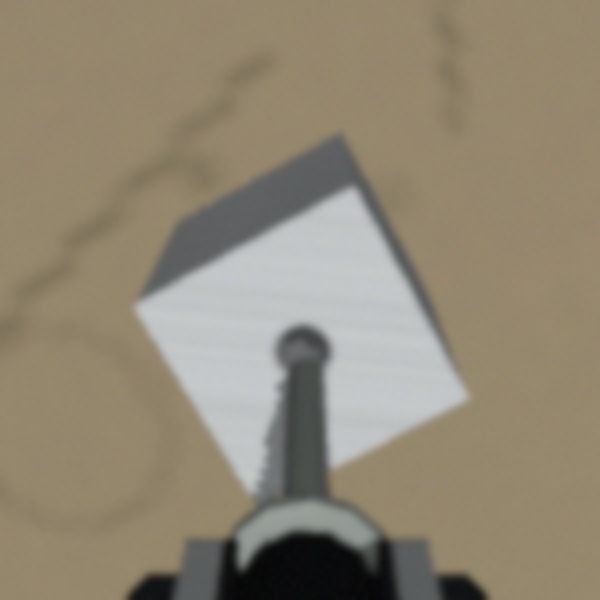

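The hole centre is at (303,351), and the tip sits just short of it at about (306,362).

```bash
python3 - <<'E'
from h import *
from rig import env
p,o=[0.575605,-0.234044,0.229868],[179.948,-.0056,59.888]
g=lambda x,y:((x+.5)/4-.5+180,(y+.5)/4-.5+100)
print(watp(p,o,*g(303,351),.096),watp(p,o,*g(306,364),.1077))
to(env,.5755,-.2343,.130)
E
```

```text
[ 0.5744927  -0.23473615  0.096     ] [ 0.57549326 -0.23436931  0.1077    ]
delta [-0.003 -0.004  1.665] turn 0
```

Emit:
{"op": "play_rows", "data": {
  "steps": [
    {"delta_pos": [-0.01,-0.006,0.1],"turn": 0},
    {"delta_pos": [-0.01,-0.006,0.2],"turn": 0},
    {"delta_pos": [-0.01,-0.006,0.3],"turn": 0},
    {"delta_pos": [-0.01,-0.006,0.4],"turn": 0},
    {"delta_pos": [-0.01,-0.006,0.4],"turn": 0}
  ]
}}

```text
time_s: 20.72
eef_pos: [0.5743, -0.2345, 0.2044]
orientation: [-179.9, -0.0, 59.9]
contact_force: [-0.4, -0.2, -0.7]
finger_gap: 0.0189
finger_force: 58.6
```

Tip is about 14 mm into the hole with no load. Continuing down.

Emit:
{"op": "play_rows", "data": {
  "steps": [
    {"delta_pos": [0.005,0,0.15],"turn": 0},
    {"delta_pos": [0.005,0,0.35],"turn": 0},
    {"delta_pos": [0.005,0,0.55],"turn": 0},
    {"delta_pos": [0.005,0,0.75],"turn": 0},
    {"delta_pos": [0.005,0,0.95],"turn": 0},
    {"delta_pos": [0.005,0,1.1],"turn": 0},
    {"delta_pos": [0.005,0,1.2],"turn": 0},
    {"delta_pos": [0.005,0,1.2],"turn": 0}
  ]
}}

```text
time_s: 21.72
eef_pos: [0.5746, -0.2343, 0.1328]
orientation: [-180.0, -0.0, 59.9]
contact_force: [-0.4, 0.1, -1.3]
finger_gap: 0.0187
finger_force: 58.6
```

Emit:
{"op": "play_rows", "data": {
  "steps": [
    {"delta_pos": [0,0,0.02],"turn": 0},
    {"delta_pos": [0,0,0.04],"turn": 0},
    {"delta_pos": [0,0,0.06],"turn": 0},
    {"delta_pos": [0,0,0.07],"turn": 0},
    {"delta_pos": [0,0,0.07],"turn": 0}
  ]
}}

```text
time_s: 22.35
eef_pos: [0.5747, -0.2343, 0.1289]
orientation: [-180.0, 0.0, 59.9]
contact_force: [0.2, 0.3, -1.4]
finger_gap: 0.0185
finger_force: 58.6
```

Emit:
{"op": "play_rows", "data": {
  "steps": [
    {"delta_pos": [0,0,0.01],"turn": 0},
    {"delta_pos": [0,0,0.02],"turn": 0},
    {"delta_pos": [0,0,0.02],"turn": 0},
    {"delta_pos": [0,0,0.02],"turn": 0}
  ]
}}

```text
time_s: 22.85
eef_pos: [0.5749, -0.2344, 0.1282]
orientation: [180.0, 0.0, 59.9]
contact_force: [-1.5, 1.1, 5.6]
finger_gap: 0.0189
finger_force: 59.0
```

Collar is seated at the same height where it was gripped. Releasing and retracting.

Emit:
{"op": "play_rows", "data": {
  "steps": [
    {"delta_pos": [0,0,0],"turn": 0},
    {"delta_pos": [0,0,0],"turn": 0},
    {"delta_pos": [0,0,0],"turn": 0},
    {"delta_pos": [0,0,0],"turn": 0},
    {"delta_pos": [0,0,0],"turn": 0},
    {"delta_pos": [0,0,0],"turn": 0},
    {"delta_pos": [0,0,0],"turn": 0},
    {"delta_pos": [0,0,0],"turn": 0}
  ],
  "gripper": 85
}}

```text
time_s: 23.85
eef_pos: [0.5748, -0.2343, 0.1277]
orientation: [-180.0, 0.0, 59.9]
contact_force: [0.2, -0.7, 0.2]
finger_gap: 0.085
finger_force: 0.0
```

Emit:
{"op": "play_rows", "data": {
  "steps": [
    {"delta_pos": [0,0,-0.2],"turn": 0},
    {"delta_pos": [0,0,-0.5],"turn": 0},
    {"delta_pos": [0,0,-0.9],"turn": 0},
    {"delta_pos": [0,0,-1.3],"turn": 0},
    {"delta_pos": [0,0,-1.7],"turn": 0},
    {"delta_pos": [0,0,-2.0],"turn": 0},
    {"delta_pos": [0,0,-2.12],"turn": 0},
    {"delta_pos": [0,0,-2.12],"turn": 0},
    {"delta_pos": [0,0,-2.12],"turn": 0}
  ]
}}

```text
time_s: 24.98
eef_pos: [0.5744, -0.2342, 0.2542]
orientation: [-179.9, 0.0, 59.9]
contact_force: [0.7, 0.1, -0.1]
finger_gap: 0.0849
finger_force: 0.0
```

```bash
python3 - <<'E'
from rig import env
import cv2
s=env.sense();i=env.camera("wrist")["img"][:,:,::-1];cv2.imwrite("pics/w7.png",i);a=cv2.imread("pics/w1.png")
t=i[155:215,230:285]
r=cv2.matchTemplate(cv2.resize(a,None,fx=4,fy=4,interpolation=2),cv2.resize(t,None,fx=4,fy=4,interpolation=2),5)
_,m,_,l=cv2.minMaxLoc(r);print("pin+stand match",m,l[0]/4-230,l[1]/4-155)
print(s["time_s"],s["eef_pos"],s["contact_force"],s["finger_gap"])
i=env.camera("side")["img"][:,:,::-1];b=cv2.imread("pics/side_5.png");c=cv2.imread("pics/side0.png")
print("tray region vs out",(cv2.absdiff(i,b).max(2)[160:240,180:250]>35).sum())
E
```

```text
pin+stand match 0.9937759637832642 0.5 -3.75
24.975 [ 0.57443274 -0.23419846  0.25417241] [ 0.74593877  0.05601057 -0.08256235] 0.0848553209247794
tray region vs out 361
```

```bash
python3 - <<'E'
import cv2
from rig import env
f=lambda m:cv2.cvtColor(cv2.resize(m[150:250,190:270],None,fx=6,fy=6,interpolation=2),cv2.COLOR_BGR2GRAY)
a=f(cv2.imread("pics/side_5.png"));b=f(env.camera("side")["img"][:,:,::-1])
r=cv2.matchTemplate(b,a[198:276,67:157],5);print(cv2.minMaxLoc(r),"expect (67,198)")
E
```

```text
(-0.7589820027351379, 0.9515893459320068, (109, 407), (66, 198)) expect (67,198)
```

```bash
python3 -c "
from rig import env
print(env.hand_in())"
```

```text
the job is handed in; nothing more can be done
None
```

The job is handed in: by camera measurement the tray is fully out (about 65 mm), the highest reading while pressing the catch was about 10 N (limit 22 N), and the pin is back fully home in its stand and let go; `hand_in()` gave no verdict.

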